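# Roll a mailing tube up into the labelling cradle

### The arm

A 7-joint arm with a two-finger parallel gripper is mounted at the origin on the work surface. World frame = base frame: x ahead of the robot, y to its left, z up, the work surface at z = 0. Lengths are in m, angles in rad, forces in N, time in s.
With the tool pointing down it reaches from about 0.4 to 0.9 m from the base axis. Payload 5.5 kg.
Tool frame: the origin (TCP) lies between the finger pads; the fingertips stand 14 mm ahead of it and the grasp point (between the pads) lies 5 mm behind it; x points along the fingers, y is the direction in which the jaws open and shut, and the axes are right-handed (so a half turn about x gives the same grasp; the last joint's range is limited). The gripper opens to 85 mm and grips with 20 to 120 N. Pads are 22 mm wide; open, the fingers measure 114 mm over their backs; the gripper's body (76 mm by 85 mm) begins 54 mm behind the grasp point. The pads swing forward as they close: fully open they stand 13 mm farther back than shut.
Start: joints at [1.602, 0.501, -0.427, 1.55, 0.221, 1.138, -0.21], TCP at [0.149, -0.633, 0.217] pointing down, gripper open.
Joint ranges: [-2.88, 2.88], [-0.31, 2.03], [-1.54, 1.56], [0.2, 2.42], [-1.41, 4.55], [0.19, 2.02], [-2.57, 2.57]. Speed limits (rad/s): [2.57, 2.57, 3.14, 3.14, 3.14, 3.14, 3.14].

### API

Orientations are given as a unit quaternion [w, x, y, z].
In Python, from cell import arm, cams gives the robot as it stands.
- The arm moves only by the tool play_rows, never from a script. Its argument "rows" is one flat list of numbers, 5 for each row, row after row: the closure, from -1 (fully open) to 1 (shut), then the shift along the world's x, y, z as a fraction of full scale, then the turn about the world's z as a fraction of full scale. In form: [fingers, dx, dy, dz, turn, fingers, dx, dy, dz, turn, ...]. A call has 1 to 20 rows; each row shifts and turns the commanded pose from where the row before left it; what a row does not reach is not made up. Full scale, the value 1, is 0.04 m for a shift and 0.1 rad for a turn. A row lasts 1/12 s, in which the tool goes at most 41.7 mm and 7.16 degrees, less where a joint would pass 70% of its speed; a pose out of reach is approached as far as the arm can. A call with a number of a shift or a turn outside -1 to 1 is refused whole. A call with a gripper value outside its range is refused whole. The fingers move at their own pace and stop on an object; the grip force is fixed at half the most. Time passes only in rows, so rows that do not move let the fingers close. It gives the time, the measured TCP pose, the force and the opening at its end, in the units of the state.
- arm.observe(): the state, without advancing time (a new reading comes with each control period).
- cams.snapshot(name): name is "side" or "top"; returns a dict with "color" (480x640x3 uint8, red, green, blue), "vfov" (degrees; the focal length in pixels is half the picture's height over the tangent of half this angle, whatever the lens; pixels are square), "cx", "cy" (the principal point, pixels), "R" (3x3) and "t" (3): a world point X has camera coordinates R X + t. Camera axes: x right, y down, z forward; pixel columns grow to the right and rows downward; lengths in m; the calibration is good to about 2 mm. A picture is of the moment at which its call begins. There is no depth.
- arm.finish_job(): hands the job in, once; it reports no verdict.
The state is a dict: "time": time; "joints": joint angles; "dq": joint speeds; "joint_torque": joint torques, N m; "position": TCP position; "tool_rot": TCP orientation; "force": force on the tool from outside, world axes, zero at the start; "wrist_torque": the same for the moment, N m; "grip_width": finger opening in m.
Only numpy, scipy, OpenCV 4.12 (cv2) and the standard library are available. Lean on these libraries where they do the work, as an engineer would, in place of code of your own. Each camera call takes 0.05 s, during which the arm holds its last target.

### The job

Push the cardboard mailing tube that lies in the lower tray of the wooden labelling cradle slowly up the ramp with your fingers until it drops into the pocket at the top and rests against the metal stop, then leave it there. Stay behind it all the way up so that it never rolls free on the ramp, do not lift it, and leave the jar, the tape and the small carton where they stand.

Things in the scene. Friction and masses are not known exactly. Their poses are not given: they have to be found in the camera images.
- tube: closed cardboard mailing tube with white end caps, 60 mm in diameter, 160 mm long, 0.18 to 0.35 kg, smooth (sliding friction about 0.4). It rolls freely. Origin at its centre; its y axis runs along the tube (x and z turn as it rolls). It starts lying across the level tray at the low end of the cradle.
- cradle: fixed plywood cradle, 300 mm long, 194 wide. Origin on the table under its middle; x points uphill, y across, z up. Along x (mm): front ledge -156 to -150, top 16 above the table; level tray -150 to -80, surface 8 above the table; ramp -80 to +80; pocket +80 to +130; metal stop plate +130 to +144, 78 high. Side rails 12 thick, inner faces at y = +-85, tops 22 above tray and ramp.
- seat (a point): where the centre of the seated tube belongs: cradle x +99 mm, y 0, 58 mm above the table; axes as the cradle's. Behind the crest a 6 mm step leads down to the pocket's floor, 28 mm above the table; once past the crest the tube drops in by itself and stays. Rails beside the pocket are 56 mm above the table.
- ramp (a point): middle of the ramp's surface, 21 mm above the table over the cradle's origin; x points up along the slope, z square to it. The ramp rises straight from 8 mm to the crest at 34 mm above the table, about 9 degrees. The centre of a tube rolling on it is 30 mm off in z.
- jar: bystander: closed jar, 52 mm in diameter, 75 mm high, standing beside the cradle; origin at the centre of its underside
- tape: bystander: roll of clear tape lying flat, 90 mm in diameter, 48 mm high, beside the cradle; origin at the centre of its underside
- carton: bystander: small carton, 60 x 60 x 50 mm high, beside the cradle; origin at the centre of its underside
Not all that is in view belongs to the job. What is meant by the tube is not orange or red, and is the smaller of those in its own colour.

How it is judged:
By the outcome, as a careful person would: the job done as asked, in the order asked, and still so for the second after the job is handed in, with the robot touching nothing.
It also fails if it takes over 40 s, if anything falls off the work surface, if the arm or the gripper's body presses on something with over 40 N, if the wrist force passes 120 N, or if a joint passes its speed limit or range.

## Working session

There is one attempt and no reset: what is moved stays moved. The work goes in short steps, Python scripts to look and compute and a tool call to move; the robot and the scene stay as the last step left them, time stands still between calls to the robot, and variables do not carry over. Pictures are saved under pics/ and viewed, and the job is handed in when it is done.

Besides the shell and the picture viewer there is one more tool, called after "Call:" as name(argument=value, ...) on one line, values as JSON. play_rows: Moves the arm, as the interface text tells. Shift numbers are shares of 0.04 m and turn numbers shares of 0.1 rad, none past 1 either way. Its arguments: {"type":"object","properties":{"rows":{"type":"array","items":{"type":"number","minimum":-1,"maximum":1}}},"required":["rows"]}

```bash
mkdir -p pics; python3 - <<'E'
from cell import arm,cams
import cv2,pickle
for n in("side","top"):
    s=cams.snapshot(n); pickle.dump(s,open(n+".pkl","wb"))
    cv2.imwrite(f"pics/{n}0.png",s["color"][:,:,::-1]); print(n,s["vfov"],s["cx"],s["cy"],s["R"],s["t"])
print(arm.observe())
E
```

```text
side 57.69753157444214 321.9994144960395 242.28902150776213 [[ 0.92679112 -0.37524958  0.01568343]
 [-0.21383767 -0.5615442  -0.7993382 ]
 [ 0.30875826  0.73746584 -0.60067667]] [-0.49798339  0.17541976  0.76112073]
top 44.55202870022999 327.97007442196065 249.16499885888845 [[-0.02315051 -0.99971468  0.00588374]
 [-0.98876027  0.02202651 -0.14787819]
 [ 0.1477064  -0.00924106 -0.98898808]] [0.05901642 0.53052654 1.17696615]
{'time': 0.1, 'joints': array([ 1.60220929,  0.50176524, -0.42680973,  1.55133216,  0.220805  ,
        1.13828495, -0.2102962 ]), 'dq': array([ 0.00037472, -0.001995  ,  0.00032256, -0.00120016,  0.00070311,
        0.0023393 , -0.0004127 ]), 'joint_torque': array([-1.13533970e-02, -5.70806158e+01, -5.83869517e+00, -2.81746709e+01,
        1.04232284e-02,  5.68345335e-03, -4.10287373e-05]), 'position': array([ 0.14913342, -0.63200445,  0.21576181]), 'tool_rot': array([-0.08117267, -0.70231296, -0.08239641,  0.70240895]), 'force': array([-0.05837839, -0.37562616, -0.33640857]), 'wrist_torque': array([0.0323895 , 0.0140726 , 0.05634466]), 'grip_width': 0.08544727731769658}
```

View pics/side0.png

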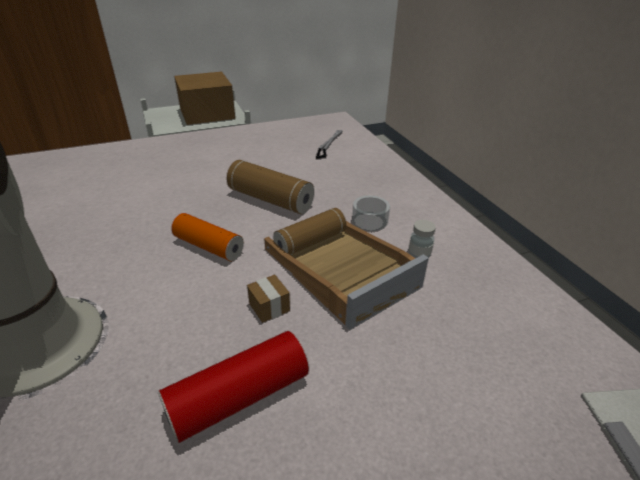

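View pics/top0.png

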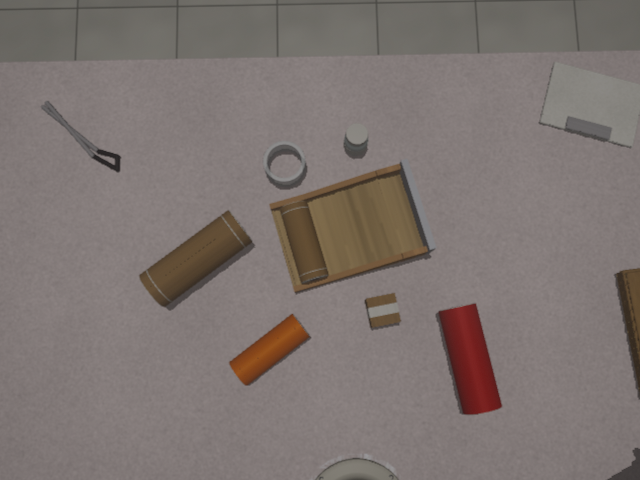

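The side view could offer four things as the tube: small brown in the cradle (310,232), large brown (270,187), orange (208,237) and red (235,385). In the top view they sit at (305,242), (195,258), (270,350) and (470,358). It must not be orange or red and must be the smaller brown, so it is the one in the cradle. I'll check that in a close crop.

```bash
python3 - <<'E'
import cv2
a=cv2.imread("pics/top0.png")[150:305,255:445]
cv2.imwrite("pics/crop_top.png",cv2.resize(a,None,fx=4,fy=3.8,interpolation=cv2.INTER_CUBIC)[:600,:800])
E
```

```text
(no output)
```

View pics/crop_top.png

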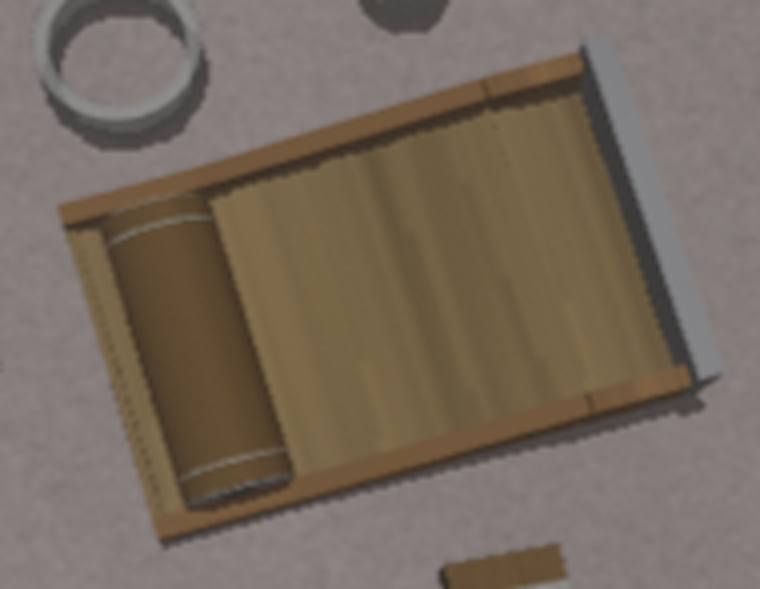

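The crop shows a brown tube with white rings lying across the tray at the low end, which matches the description. It spans crop (105–290, 200–500). The rail-top corners are at crop (60,207), (160,538), (583,57) and (690,378).

```bash
cat > h.py <<'E'
import numpy as np,pickle
def ray(s,u,v):
    f=240/np.tan(np.radians(s["vfov"])/2); R=np.array(s["R"]);t=np.array(s["t"])
    return -R.T@t, R.T@np.array([(u-s["cx"])/f,(v-s["cy"])/f,1])
def onz(s,u,v,z):
    c,d=ray(s,u,v); return c+d*(z-c[2])/d[2]
def proj(s,X):
    f=240/np.tan(np.radians(s["vfov"])/2); p=np.array(s["R"])@X+s["t"]; return np.array([s["cx"]+f*p[0]/p[2],s["cy"]+f*p[1]/p[2]])
E
python3 - <<'E'
from h import *
s=pickle.load(open("top.pkl","rb"))
P=[onz(s,a/4+255,b/3.8+150,z) for a,b,z in[(60,207,.03),(160,538,.03),(583,57,.056),(690,378,.056)]]
for p in P: print(p.round(4))
n=lambda v:np.linalg.norm(v[:2])
print("widths",n(P[0]-P[1]),n(P[2]-P[3]),"len",n(P[0]-P[2]),n(P[1]-P[3]))
lo=(P[0]+P[1])/2;hi=(P[2]+P[3])/2
up=(hi-lo)[:2];up/=n(up);print("up",up,np.degrees(np.arctan2(up[1],up[0])), "width dir",(P[0]-P[1])[:2]/n(P[0]-P[1]))
L=n(hi-lo)
o=hi[:2]-up*.130; o2=lo[:2]+up*.153; print("origin",o,o2,"L",L)
# tube silhouette edges at z~.038
for a,b in[(105,218),(190,505),(210,205),(292,480)]:
    p=onz(s,a/4+255,b/3.8+150,.038)[:2]; d=p-o; print("tube pt cradle", d@up, d@np.array([-up[1],up[0]]))
for nme,u,v,z in[("jar",357,132,.075),("tape",285,163,.048),("carton",383,308,.05)]: 
    p=onz(s,u,v,z)[:2];d=p-o;print(nme,p, d@up, d@np.array([-up[1],up[0]]))
t=pickle.load(open("side.pkl","rb"))
for x,y,z in[(-.15,.097,.03),(-.15,-.097,.03),(.13,.097,.056),(.144,-.097,.078),(.144,.097,.078)]:
    q=o+up*x+np.array([-up[1],up[0]])*y; print(proj(t,np.array([*q,z])).round(1))
E
```

```text
[0.6314 0.1672 0.03  ]
[0.4459 0.1171 0.03  ]
[ 0.704  -0.1094  0.056 ]
[ 0.5241 -0.1568  0.056 ]
widths 0.1920977260228277 0.18604572671675446 len 0.28593211137043417 0.2847971431162929
up [ 0.26403825 -0.96451221] -74.6901867302604 width dir [0.96538282 0.26083714]
origin [ 0.57967675 -0.00767038] [ 0.57905664 -0.00540518] L 0.2853485437351458
tube pt cradle -0.13388830605234808 0.0813708090446015
tube pt cradle -0.13567601746491187 -0.0839765332181326
tube pt cradle -0.07900502404658755 0.07271712634742879
tube pt cradle -0.0814427713989628 -0.08594616476389379
jar [ 0.77103822 -0.0186918 ] 0.06115704103043662 0.18166039817560153
tape [0.71589503 0.13326909] -0.0999710059621406 0.16859760537930019
carton [ 0.40702579 -0.06173478] 0.006559318893594401 -0.18079903122255722
[333.8 211.3]
[265.2 239.3]
[422.  262.2]
[353.2 299.1]
[429.2 257.2]
```

```bash
python3 - <<'E'
from h import *
from cell import arm
from scipy.spatial.transform import Rotation as Ro
q=arm.observe()["tool_rot"]; R=Ro.from_quat([*q[1:],q[0]]).as_matrix(); print(R.round(3))
yaw=np.degrees(np.arctan2(R[1,1],R[0,1])); print("yaw tool y",yaw,"want 15.4 mod 180")
s=pickle.load(open("top.pkl","rb"))
o=np.array([.5793,-.0063]);up=np.array([np.cos(np.radians(-74.6)),np.sin(np.radians(-74.6))]);w=np.array([-up[1],up[0]])
for x in(-.165,-.107,.05,.099): print(x,(o+up*x).round(4))
for u,v in[(250,238),(230,212),(140,275),(165,303)]:
    d=onz(s,u,v,.04)[:2]; print("big",d.round(3),(d-o)@up,(d-o)@w)
E
```

```text
[[-0.     0.23  -0.973]
 [ 0.002 -0.973 -0.23 ]
 [-1.    -0.002 -0.   ]]
yaw tool y -76.71651013001177 want 15.4 mod 180
-0.165 [0.5355 0.1528]
-0.107 [0.5509 0.0969]
0.05 [ 0.5926 -0.0545]
0.099 [ 0.6056 -0.1017]
big [0.559 0.208] -0.21253243081242681 0.03716795866873415
big [0.615 0.25 ] -0.23775356825249777 0.10230494942274385
big [0.487 0.435] -0.44990171847289534 0.027677815459726307
big [0.428 0.382] -0.414998074855938 -0.042782476874008366
```

Call:
play_rows(rows=[-1,0.5,0.5,0.3,0,-1,0.5,0.5,0.3,0,-1,0.5,0.5,0.3,0,-1,0.5,0.5,0,0])

```text
time: 0.43
position: [0.2307, -0.5527, 0.2548]
tool_rot: [0.083, 0.703, 0.081, -0.702]
force: [1.4, -0.8, 0.5]
grip_width: 0.0854
```

```bash
python3 - <<'E'
from cell import arm
o=arm.observe(); print(o["joints"].round(3),o["position"],o["tool_rot"],o["time"])
E
```

```text
[ 1.5    0.378 -0.479  1.644  0.187  1.162 -0.363] [ 0.23066084 -0.55270192  0.25475241] [ 0.0826209   0.70273707  0.08057965 -0.70202658] 0.4333
```

Call:
play_rows(rows=[-1,0.6,0.75,0,0.8,-1,0.6,0.75,0,0.8,-1,0.6,0.75,0,0.8,-1,0.6,0.75,0,0.8,-1,0.6,0.75,0,0.8,-1,0.6,0.75,0,0.8,-1,0.6,0.75,0,0.8,-1,0.6,0.75,0,0.8,-1,0.6,0.75,0,0.8,-1,0.6,0.75,0,0.8,-1,0.16,0.9,0,0.8,-1,0.16,0.9,0,0.8,-1,0.16,0.9,0,0.8,-1,0.16,0.9,0,0.8,-1,0.16,0.9,0,0.8,-1,0.16,0.9,0,0.8,-1,0.16,0.9,0,0.8,-1,0.16,0.9,0,0.8,-1,0.16,0.9,0,0.8,-1,0.16,0.9,0,0.8])

```text
time: 2.1
position: [0.5332, 0.1087, 0.2525]
tool_rot: [0.562, 0.43, 0.562, -0.43]
force: [1.3, -0.1, 0.7]
grip_width: 0.0854
```

```bash
cat > st.py <<'E'
from h import *
from cell import arm,cams
from scipy.spatial.transform import Rotation as Ro
import sys,cv2
O=np.array([.5793,-.0063]);up=np.array([np.cos(np.radians(-74.6)),np.sin(np.radians(-74.6))]);w=np.array([-up[1],up[0]])
b=arm.observe(); q=b["tool_rot"]; R=Ro.from_quat([*q[1:],q[0]]).as_matrix()
p=b["position"];d=p[:2]-O
print("t",round(b["time"],2),"cradle xy",(d@up).round(4),(d@w).round(4),"pos",p.round(4),"yaw",np.degrees(np.arctan2(R[1,1],R[0,1])).round(2),"tilt",R[:,0].round(3),"F",b["force"].round(1),"q",b["joints"].round(2))
if len(sys.argv)>1:
    n=sys.argv[1]
    for c in("side","top"):
        s=cams.snapshot(c); pickle.dump(s,open(f"{c}_{n}.pkl","wb")); im=s["color"][:,:,::-1]
        im=im[140:340,200:460] if c=="side" else im[120:320,220:480]
        cv2.imwrite(f"pics/{c}_{n}.png",cv2.resize(im,None,fx=3,fy=3,interpolation=cv2.INTER_CUBIC))
E
python3 st.py
```

```text
t 2.1 cradle xy -0.1231 -0.0139 pos [0.5332 0.1087 0.2525] yaw 15.15 tilt [-0.    -0.001 -1.   ] F [ 1.3 -0.1  0.7] q [ 0.57  0.42 -1.05  1.76  0.39  1.19 -0.33]
```

Call:
play_rows(rows=[-1,0,0.6,0,0,-1,0,0.58,0,0,-1,0,0,-0.6,0,-1,0,0,-0.6,0,-1,0,0,-0.6,0,-1,0,0,-0.6,0,-1,0,0,-0.6,0,-1,0,0,-0.6,0,-1,0,0,0,0])

```text
time: 2.85
position: [0.5299, 0.1528, 0.1041]
tool_rot: [0.559, 0.428, 0.563, -0.433]
force: [-0.3, -0.5, 0.0]
grip_width: 0.0851
```

```bash
python3 st.py a
```

```text
t 2.85 cradle xy -0.1666 -0.0054 pos [0.5299 0.1528 0.1041] yaw 14.95 tilt [-0.008 -0.002 -1.   ] F [-0.3 -0.5  0. ] q [ 0.36  0.62 -0.9   1.88  0.59  0.95 -0.56]
```

View pics/side_a.png

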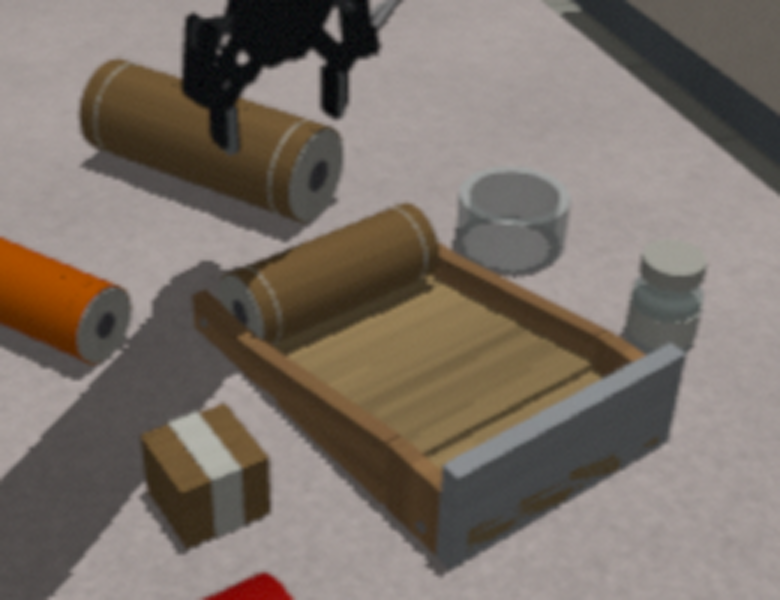

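View pics/top_a.png

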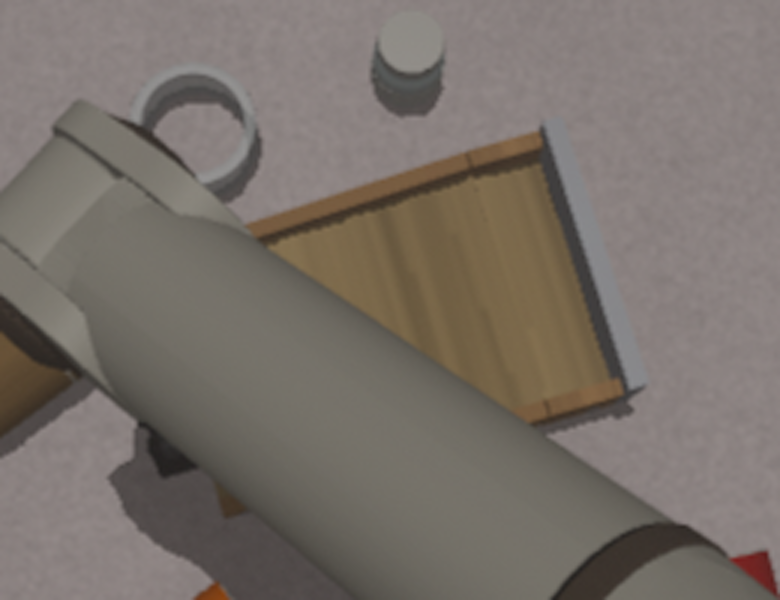

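The side view shows the gripper hanging behind the tube, fingertips at crop (230,150) and (340,115). The arm hides the tube from the top camera. I'll work out how far the open fingertips reach below the TCP.

```bash
python3 - <<'E'
from h import *
s=pickle.load(open("side_a.pkl","rb"))
up=np.array([.2656,-.9641]);w=-np.array([up[1],-up[0]])
p=np.array([.5299,.1528,.1041])
for y in(-.05,.05):
  for h in(-.014,-.001): print(y,h,(proj(s,np.array([*(p[:2]+w*y),p[2]+h]))-[200,140])*3)
E
```

```text
-0.05 -0.014 [226.2509956  200.58281818]
-0.05 -0.001 [225.38355283 185.42530194]
0.05 -0.014 [336.03255441 159.71424931]
0.05 -0.001 [336.06503814 144.98561966]
```

```bash
python3 - <<'E'
from h import *
import cv2
s=pickle.load(open("side_a.pkl","rb"))
im=s["color"][130:210,240:340,::-1]
cv2.imwrite("pics/tipzoom.png",cv2.resize(cv2.convertScaleAbs(im,alpha=1.6,beta=20),None,fx=7,fy=7,interpolation=cv2.INTER_NEAREST))
E
python3 st.py
```

```text
t 2.95 cradle xy -0.1676 -0.0023 pos [0.5326 0.1546 0.1083] yaw 14.98 tilt [-0.002  0.    -1.   ] F [ 0.3 -0.6 -0.2] q [ 0.36  0.61 -0.91  1.87  0.59  0.95 -0.56]
```

View pics/tipzoom.png

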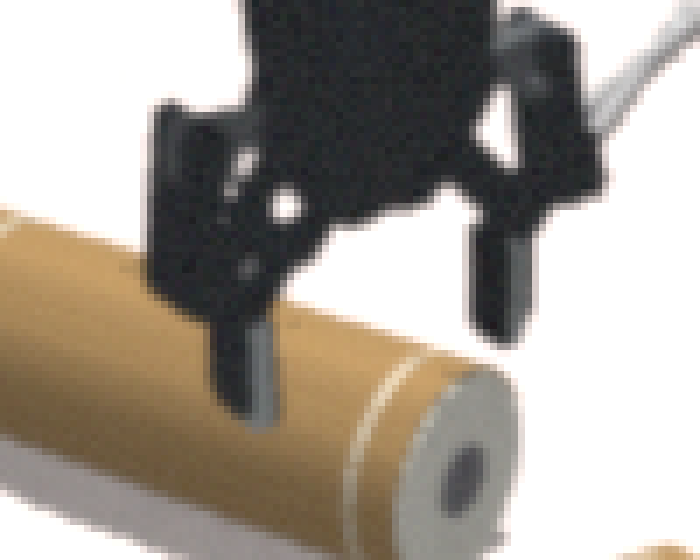

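```bash
python3 - <<'E'
from h import *
s=pickle.load(open("side_a.pkl","rb"))
up=np.array([.2656,-.9641]);w=np.array([.9641,.2656]);O=np.array([.5793,-.0063])
z=lambda q:(proj(s,q)-[240,130])*7
p=np.array([.5316,.1538,.107])
for y,h in((0,0),(0,.059),(-.043,0),(.043,0),(-.057,0),(.057,0)): print(y,h,z(np.array([*(p[:2]+w*y),p[2]+h])))
for a,b in((225,415),(275,425),(485,335),(520,340)):
    c,d=ray(s,a/7+240,b/7+130)
    k=((p[:2]-c[:2])@up)/(d[:2]@up); P=c+k*d
    print("plane hit: y",(P[:2]-p[:2])@w,"z-TCP",P[2]-p[2])
E
```

```text
0 0 [382.02118967 441.26568038]
0 0.059 [377.78082446 275.07484196]
-0.043 0 [268.52820074 482.47306254]
0.043 0 [490.67583679 401.81501819]
-0.057 0 [230.4784625  496.28827808]
0.057 0 [525.0590908  389.33104098]
plane hit: y -0.057193039019971706 z-TCP 0.028975295666351028
plane hit: y -0.039600536934171385 z-TCP 0.01947654083390353
plane hit: y 0.04076647453131687 z-TCP 0.025269314628769565
plane hit: y 0.05481027344953726 z-TCP 0.01897789484391453
```

```bash
python3 - <<'E'
from h import *
s=pickle.load(open("side.pkl","rb"));t=pickle.load(open("top.pkl","rb"))
print("base",proj(s,np.zeros(3)),proj(t,np.zeros(3)))
def tri(a,b):
    c1,d1=ray(s,*a);c2,d2=ray(t,*b)
    A=np.stack([d1,-d2],1);k=np.linalg.lstsq(A,c2-c1,rcond=None)[0]
    P,Q=c1+k[0]*d1,c2+k[1]*d2; return ((P+Q)/2).round(4),np.linalg.norm(P-Q).round(4)
print("jar top",tri((425,227),(357,131)))
print("stop top corner far/near outer",tri((427.7,255.7),(404.5,161)),tri((348,298),(434.5,249)))
print("rail low corners",tri((343,211),(270,204.5)),tri((264.5,238),(295,291.6)))
print("tube far top-ish, near end cap",)
E
python3 - <<'E'
import cv2
a=cv2.imread("pics/side0.png")[200:330,240:440]
cv2.imwrite("pics/crop_side.png",cv2.resize(a,None,fx=4,fy=4,interpolation=cv2.INTER_CUBIC))
E
```

```text
base [ 36.94450082 342.70253908] [357.34770455 513.25444516]
jar top (array([ 0.7731, -0.0181,  0.0677]), np.float64(0.0056))
stop top corner far/near outer (array([ 0.7083, -0.1155,  0.0778]), np.float64(0.0053)) (array([ 0.5195, -0.1663,  0.0775]), np.float64(0.0044))
rail low corners (array([0.645 , 0.1638, 0.0249]), np.float64(0.0257)) (array([0.4462, 0.1171, 0.0297]), np.float64(0.0005))
tube far top-ish, near end cap
```

View pics/crop_side.png

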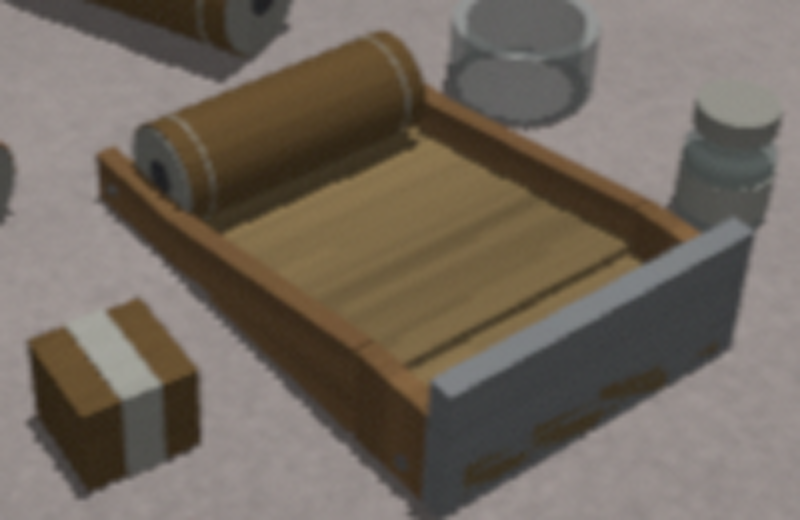

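```bash
python3 st.py b; python3 - <<'E'
from h import *
import cv2
s=pickle.load(open("side_b.pkl","rb"))
im=s["color"][130:210,240:340,::-1]
cv2.imwrite("pics/tipzoom2.png",cv2.resize(cv2.convertScaleAbs(im,alpha=1.6,beta=20),None,fx=7,fy=7,interpolation=cv2.INTER_NEAREST))
E
```

```text
t 2.95 cradle xy -0.1676 -0.0023 pos [0.5326 0.1546 0.1083] yaw 14.98 tilt [-0.002  0.    -1.   ] F [ 0.3 -0.6 -0.2] q [ 0.36  0.61 -0.91  1.87  0.59  0.95 -0.56]
```

View pics/tipzoom2.png

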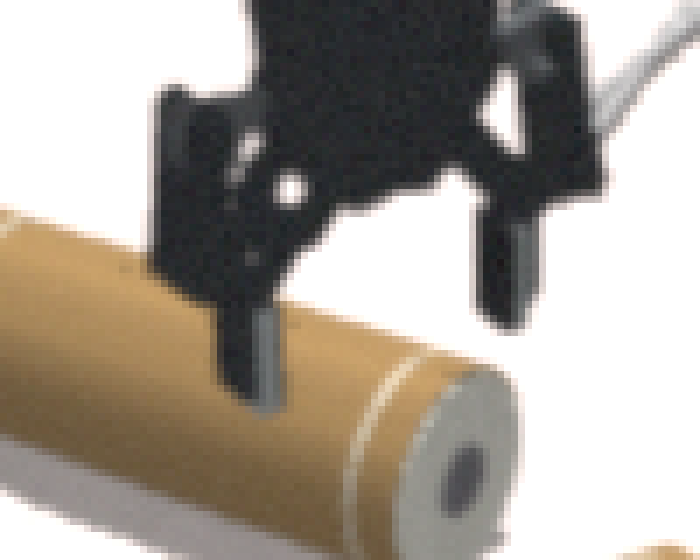

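```bash
python3 - <<'E'
from h import *
import cv2
s=pickle.load(open("top_b.pkl","rb"))
im=s["color"][240:300,240:330,::-1]
cv2.imwrite("pics/topzoom.png",cv2.resize(cv2.convertScaleAbs(im,alpha=1.8,beta=30),None,fx=8,fy=8,interpolation=cv2.INTER_NEAREST))
up=np.array([.2656,-.9641]);w=np.array([.9641,.2656])
p=np.array([.5326,.1546,.1083])
for x in(-.02,0,.02):
  for h in(.04,.07): print(x,h,(proj(s,np.array([*(p[:2]+w*-.07+up*x),p[2]+h]))-[240,240])*8)
E
```

```text
-0.02 0.04 [250.7693073  318.54646136]
-0.02 0.07 [238.94974702 305.87906015]
0 0.04 [332.94641839 294.09224885]
0 0.07 [323.42028343 280.75696107]
0.02 0.04 [414.97950481 269.6808951 ]
0.02 0.07 [407.73866693 255.68011327]
```

View pics/topzoom.png

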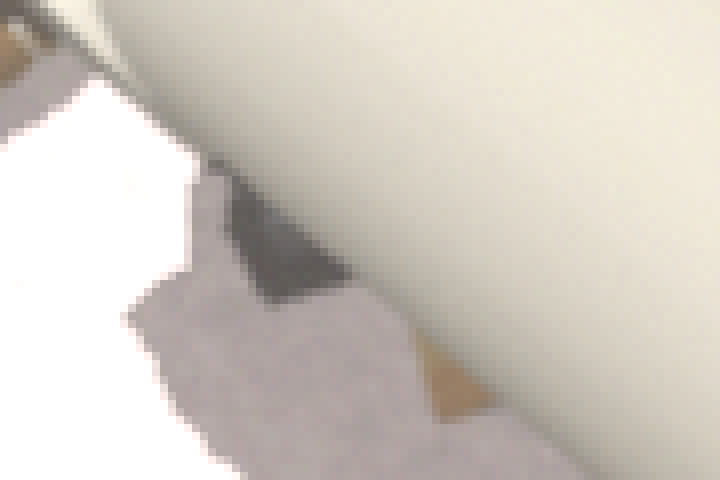

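```bash
python3 - <<'E'
from h import *
s=pickle.load(open("side_b.pkl","rb"))
up=np.array([.2656,-.9641]);w=np.array([.9641,.2656])
p=np.array([.5326,.1546,.1083])
for x in (-.011,0,.011):
  for a,b in((262,412),(250,405),(508,326)):
    c,d=ray(s,a/7+240,b/7+130); q=p[:2]+up*x
    k=((q-c[:2])@up)/(d[:2]@up); P=c+k*d
    print(x,"y",(P[:2]-p[:2])@w.round(4),"z",P[2].round(4),"z-TCP",(P[2]-p[2]).round(4))
E
```

```text
-0.011 y -0.0382194845179185 z 0.1248 z-TCP 0.0165
-0.011 y -0.04242628271276642 z 0.1288 z-TCP 0.0205
-0.011 y 0.05729478950850825 z 0.1249 z-TCP 0.0166
0 y -0.04490092374934358 z 0.1322 z-TCP 0.0239
0 y -0.04904300525526958 z 0.1361 z-TCP 0.0278
0 y 0.04914397445407749 z 0.1323 z-TCP 0.024
0.011 y -0.051582362980768626 z 0.1396 z-TCP 0.0313
0.011 y -0.0556597277977727 z 0.1434 z-TCP 0.0351
0.011 y 0.04099315939964676 z 0.1397 z-TCP 0.0314
```

Call:
play_rows(rows=[-1,-0.03,0.1,-0.2,0,-1,0,0,-0.3,0,-1,0,0,-0.3,0,-1,0,0,-0.3,0,-1,0,0,-0.15,0,-1,0,0,0,0,-1,0,0,0,0])

```text
time: 3.63
position: [0.5316, 0.1586, 0.058]
tool_rot: [0.56, 0.43, 0.561, -0.431]
force: [0.0, -0.2, -0.4]
grip_width: 0.0854
```

```bash
python3 st.py c
```

```text
t 3.63 cradle xy -0.1716 -0.0022 pos [0.5316 0.1586 0.058 ] yaw 14.97 tilt [-0.001 -0.    -1.   ] F [ 0.  -0.2 -0.4] q [ 0.3   0.68 -0.85  1.9   0.66  0.87 -0.62]
```

View pics/side_c.png

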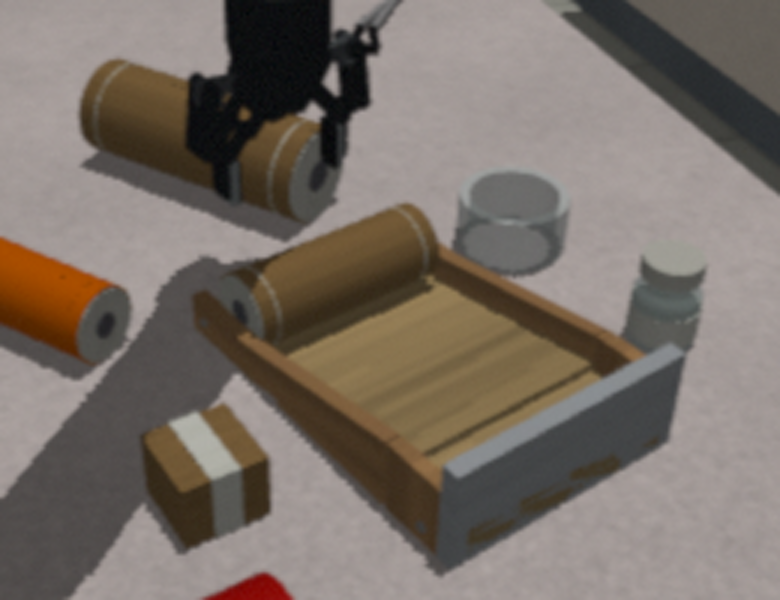

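```bash
python3 - <<'E'
from h import *
import cv2
s=pickle.load(open("side_c.pkl","rb"))
im=s["color"][140:230,250:350,::-1]
cv2.imwrite("pics/tipzoom3.png",cv2.resize(cv2.convertScaleAbs(im,alpha=1.8,beta=20),None,fx=6.6,fy=6.6,interpolation=cv2.INTER_NEAREST))
up=np.array([.2656,-.9641]);w=np.array([.9641,.2656])
p=np.array([.5316,.1586,.058])
for x in (-.011,0,.011):
  for a,b in((237,203),(330,167)):
    c,d=ray(s,a/3+200,b/3+140); q=p[:2]+up*x
    k=((q-c[:2])@up)/(d[:2]@up); P=c+k*d
    print(x,"y",((P[:2]-p[:2])@w).round(4),"z",P[2].round(4),"z-TCP",(P[2]-p[2]).round(4))
t=pickle.load(open("top_c.pkl","rb"))
cv2.imwrite("pics/top_c2.png",cv2.resize(cv2.convertScaleAbs(t["color"][200:300,230:350,::-1],alpha=1.8,beta=20),None,fx=6,fy=6))
E
```

```text
-0.011 y -0.0343 z 0.0727 z-TCP 0.0147
-0.011 y 0.0528 z 0.0737 z-TCP 0.0157
0 y -0.041 z 0.0808 z-TCP 0.0228
0 y 0.0448 z 0.0818 z-TCP 0.0238
0.011 y -0.0477 z 0.089 z-TCP 0.031
0.011 y 0.0368 z 0.0899 z-TCP 0.0319
```

View pics/tipzoom3.png

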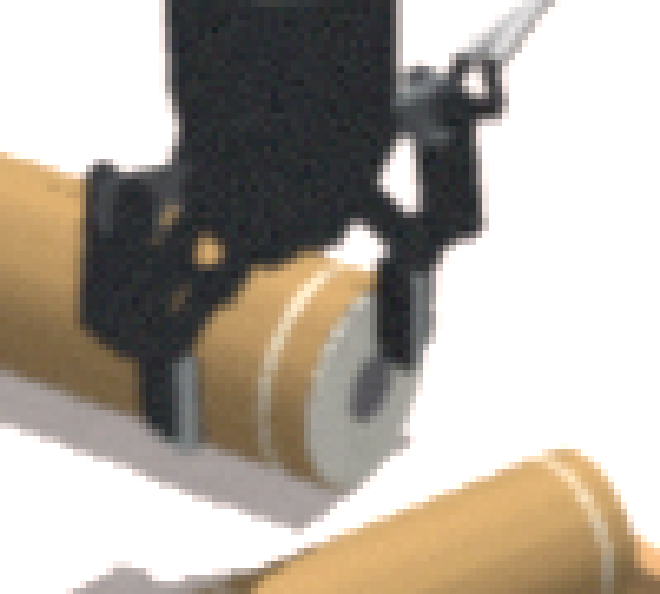

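View pics/top_c2.png

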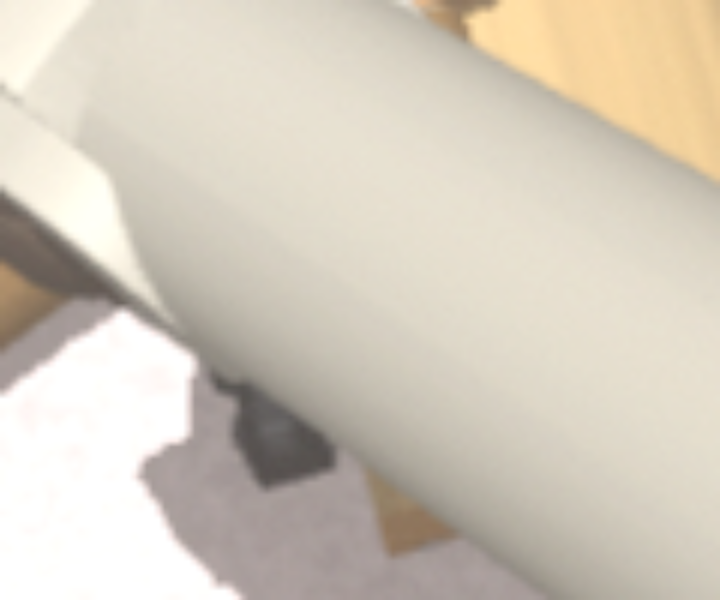

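```bash
python3 - <<'E'
from h import *
t=pickle.load(open("top_c.pkl","rb"));s=pickle.load(open("side_c.pkl","rb"))
up=np.array([.2656,-.9641]);w=np.array([.9641,.2656]);p=np.array([.5316,.1586,.058])
for z in(.08,.1,.12,.14):
  for u,v in((274.2,281.3),(285.8,277.5)):
    d=onz(t,u,v,z)[:2]-p[:2]; print(z,"x",(d@up).round(4),"y",(d@w).round(4))
for b in(325,175): # outer knuckle edge in side view, downhill/uphill candidates
  c,d=ray(s,80/6.6+250,b/6.6+140)
  for y in(-.065,-.07,-.075):
    k=((p[:2]-c[:2])@w+y)/(d[:2]@w);P=c+k*d;print("side",b,y,"x",((P[:2]-p[:2])@up).round(4),"z",P[2].round(4))
E
```

```text
0.08 x -0.0153 y -0.0665
0.08 x 0.0089 y -0.0658
0.1 x -0.0142 y -0.0688
0.1 x 0.0096 y -0.0681
0.12 x -0.0131 y -0.0711
0.12 x 0.0103 y -0.0704
0.14 x -0.012 y -0.0734
0.14 x 0.011 y -0.0727
side 325 -0.065 x -0.0272 z 0.1234
side 325 -0.07 x -0.0181 z 0.1293
side 325 -0.075 x -0.0091 z 0.1352
side 175 -0.065 x -0.0197 z 0.1815
side 175 -0.07 x -0.0108 z 0.1867
side 175 -0.075 x -0.0018 z 0.1919
```

Call:
play_rows(rows=[-1,0,0,-0.2,0,-1,0,0,-0.2,0,-1,0,0,-0.15,0,-1,0,0,-0.1,0,-1,0,0,0,0,-1,0,0,0,0])

```text
time: 4.23
position: [0.5318, 0.1586, 0.0323]
tool_rot: [0.561, 0.43, 0.561, -0.431]
force: [-0.0, -0.1, 0.1]
grip_width: 0.0851
```

```bash
python3 st.py d; python3 - <<'E'
from h import *
import cv2
s=pickle.load(open("side_d.pkl","rb"))
im=s["color"][140:230,250:350,::-1]
cv2.imwrite("pics/tipzoom4.png",cv2.resize(cv2.convertScaleAbs(im,alpha=1.8,beta=20),None,fx=6.6,fy=6.6,interpolation=cv2.INTER_NEAREST))
E
```

```text
t 4.23 cradle xy -0.1716 -0.002 pos [0.5318 0.1586 0.0323] yaw 14.97 tilt [-0.001 -0.    -1.   ] F [-0.  -0.1  0.1] q [ 0.28  0.71 -0.81  1.91  0.7   0.83 -0.65]
```

View pics/tipzoom4.png

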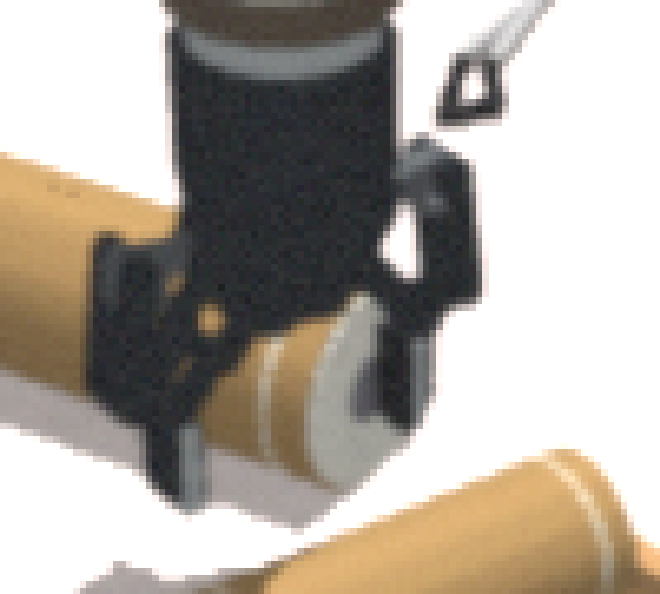

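Call:
play_rows(rows=[-1,0,0,-0.1,0,-1,0,0,-0.1,0,-1,0,0,-0.1,0,-1,0,0,0,0,-1,0,0,0,0])

```text
time: 4.75
position: [0.5318, 0.1585, 0.0203]
tool_rot: [0.561, 0.43, 0.561, -0.431]
force: [0.7, -0.2, 0.6]
grip_width: 0.0851
```

```bash
python3 st.py e; python3 - <<'E'
from h import *
import cv2
s=pickle.load(open("side_e.pkl","rb"))
im=s["color"][140:230,250:350,::-1]
cv2.imwrite("pics/tipzoom5.png",cv2.resize(cv2.convertScaleAbs(im,alpha=1.8,beta=20),None,fx=6.6,fy=6.6,interpolation=cv2.INTER_NEAREST))
t=pickle.load(open("top_e.pkl","rb"))
cv2.imwrite("pics/top_e2.png",cv2.resize(cv2.convertScaleAbs(t["color"][200:300,230:350,::-1],alpha=1.8,beta=20),None,fx=6,fy=6))
E
```

```text
t 4.75 cradle xy -0.1715 -0.002 pos [0.5318 0.1585 0.0203] yaw 14.96 tilt [-0.001 -0.    -1.   ] F [ 0.7 -0.2  0.6] q [ 0.27  0.73 -0.8   1.91  0.72  0.81 -0.66]
```

View pics/tipzoom5.png

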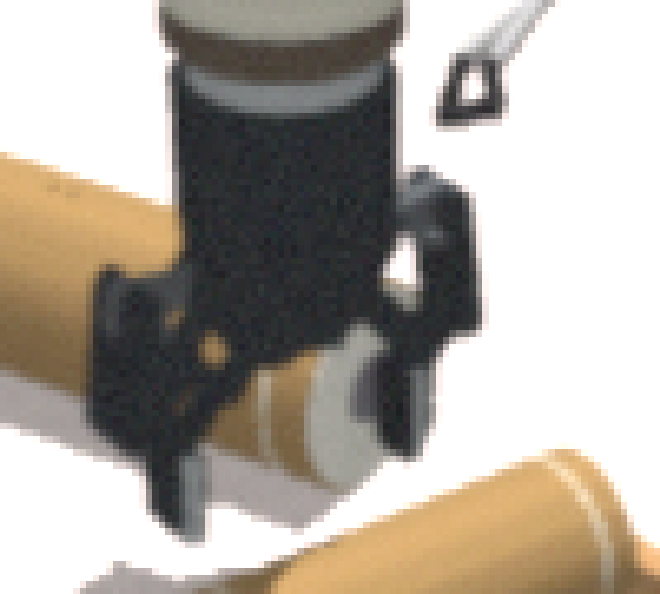

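View pics/top_e2.png

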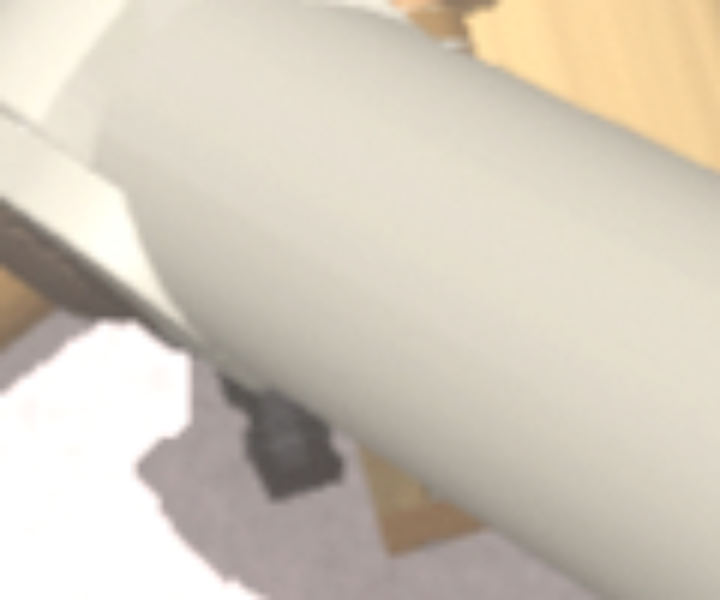

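Call:
play_rows(rows=[-1,0,0,-0.08,0,-1,0,0,-0.08,0,-1,0,0,-0.08,0,-1,0,0,0,0])

```text
time: 5.18
position: [0.5316, 0.1583, 0.0103]
tool_rot: [0.561, 0.43, 0.561, -0.431]
force: [-0.2, -0.9, -0.1]
grip_width: 0.0856
```

```bash
python3 st.py f; python3 - <<'E'
from h import *
import cv2
s=pickle.load(open("side_f.pkl","rb"))
im=s["color"][140:230,250:350,::-1]
cv2.imwrite("pics/tipzoom6.png",cv2.resize(cv2.convertScaleAbs(im,alpha=1.8,beta=20),None,fx=6.6,fy=6.6,interpolation=cv2.INTER_NEAREST))
E
```

```text
t 5.18 cradle xy -0.1714 -0.0022 pos [0.5316 0.1583 0.0103] yaw 14.96 tilt [-0.001 -0.    -1.   ] F [-0.2 -0.9 -0.1] q [ 0.26  0.74 -0.78  1.91  0.73  0.8  -0.67]
```

View pics/tipzoom6.png

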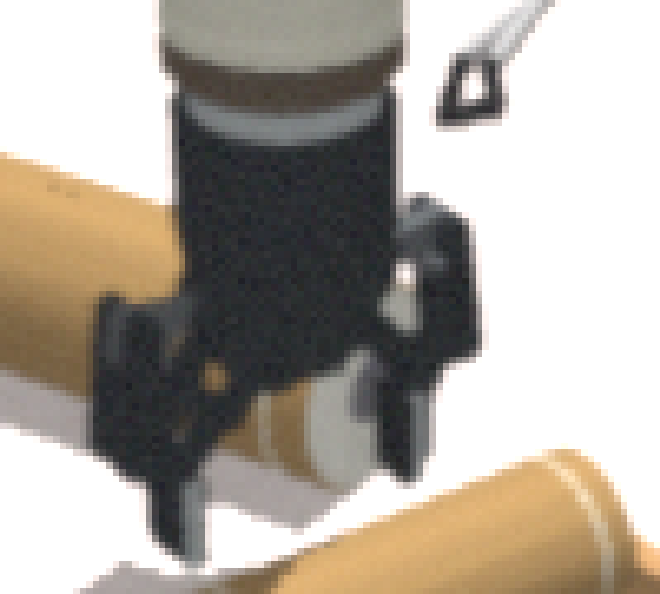

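Call:
play_rows(rows=[-1,0,0,-0.05,0,-1,0.013,-0.048,0,0,-1,0.013,-0.048,0,0,-1,0.013,-0.048,0,0,-1,0.013,-0.048,0,0,-1,0,0,0,0])

```text
time: 5.78
position: [0.5345, 0.1501, 0.0091]
tool_rot: [0.561, 0.431, 0.56, -0.431]
force: [0.5, 0.2, 0.2]
grip_width: 0.0853
```

```bash
python3 st.py
```

```text
t 5.78 cradle xy -0.1627 -0.0016 pos [0.5345 0.1501 0.0091] yaw 14.9 tilt [ 0. -0. -1.] F [0.5 0.2 0.2] q [ 0.27  0.75 -0.78  1.91  0.73  0.8  -0.66]
```

No force even with the fingertips over the ledge. That confirms the pictures: the open tips sit about 25 mm above the reported TCP, not ahead of it as the text says. I'll creep on to contact with the tube.

Call:
play_rows(rows=[-1,0.013,-0.048,0,0,-1,0.013,-0.048,0,0,-1,0.013,-0.048,0,0,-1,0.013,-0.048,0,0,-1,0.013,-0.048,0,0,-1,0.013,-0.048,0,0,-1,0.013,-0.048,0,0])

```text
time: 6.37
position: [0.5379, 0.1372, 0.0091]
tool_rot: [0.561, 0.431, 0.561, -0.431]
force: [-0.1, 0.2, -0.0]
grip_width: 0.0854
```

```bash
python3 st.py g
```

```text
t 6.37 cradle xy -0.1494 -0.0018 pos [0.5379 0.1372 0.0091] yaw 14.95 tilt [ 0.  0. -1.] F [-0.1  0.2 -0. ] q [ 0.3   0.75 -0.78  1.91  0.73  0.8  -0.63]
```

View pics/side_g.png

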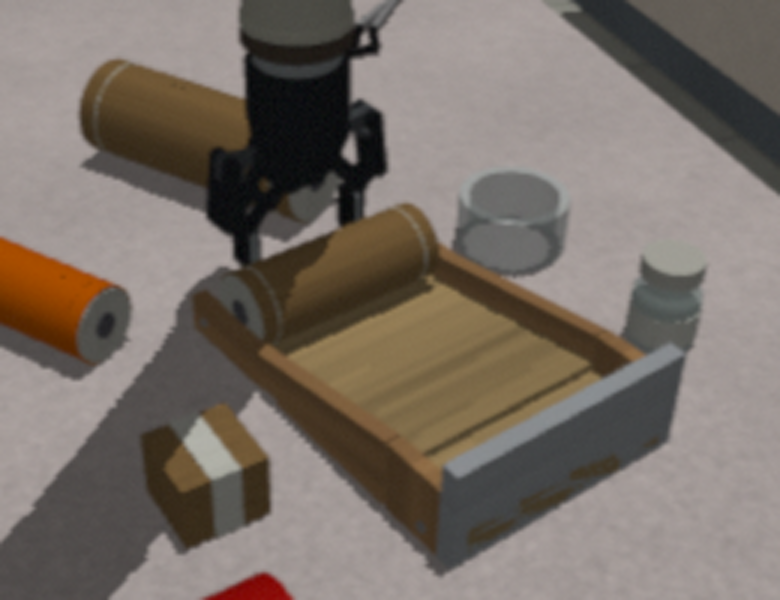

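Call:
play_rows(rows=[-1,0.013,-0.048,-0.04,0,-1,0.013,-0.048,-0.04,0,-1,0.013,-0.048,0,0,-1,0.013,-0.048,0,0,-1,0.013,-0.048,0,0,-1,0.013,-0.048,0,0,-1,0.013,-0.048,0,0,-1,0.013,-0.048,0,0,-1,0.013,-0.048,0,0,-1,0.013,-0.048,0,0])

```text
time: 7.3
position: [0.5431, 0.1181, 0.0059]
tool_rot: [0.561, 0.431, 0.561, -0.431]
force: [-0.5, -1.2, -0.3]
grip_width: 0.0856
```

```bash
python3 st.py h
```

```text
t 7.3 cradle xy -0.1295 -0.0018 pos [0.5431 0.1181 0.0059] yaw 14.95 tilt [ 0.  0. -1.] F [-0.5 -1.2 -0.3] q [ 0.33  0.75 -0.78  1.91  0.74  0.79 -0.6 ]
```

View pics/side_h.png

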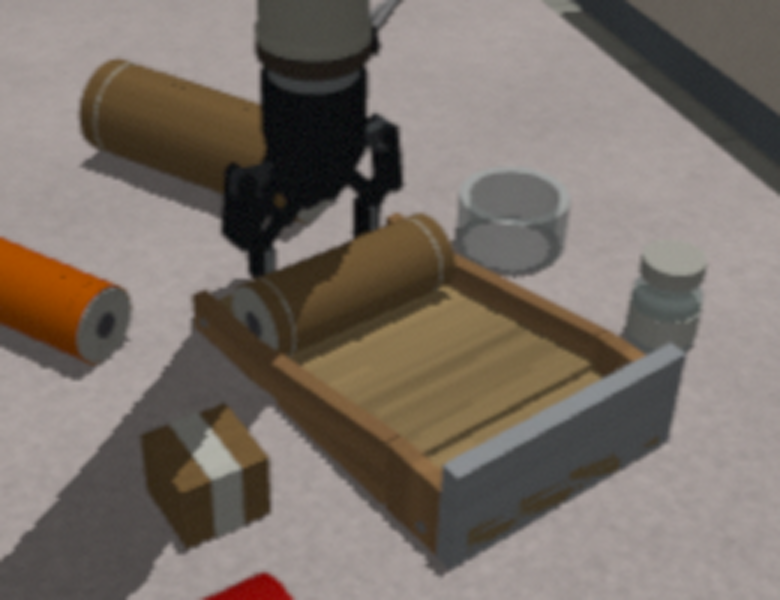

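View pics/top_h.png

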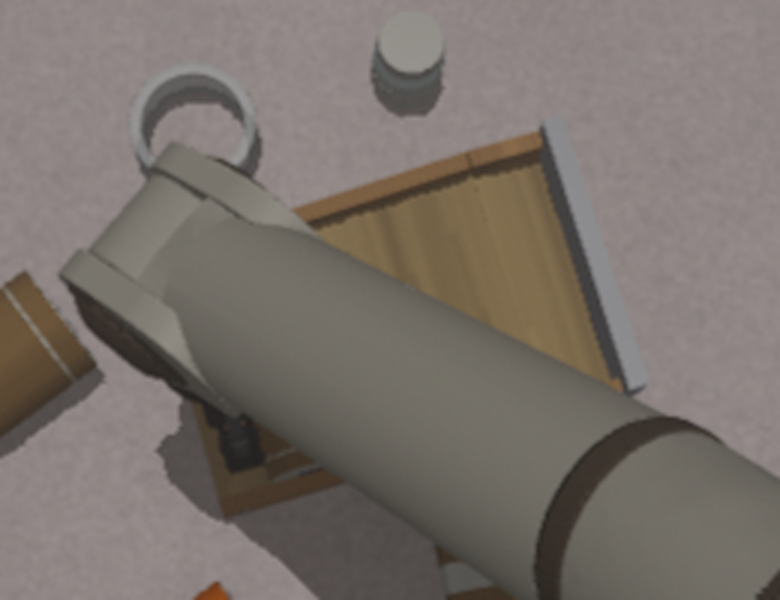

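Call:
play_rows(rows=[-1,0.013,-0.048,0,0,-1,0.013,-0.048,0,0,-1,0.013,-0.048,0,0,-1,0.013,-0.048,0.008,0,-1,0.013,-0.048,0.008,0,-1,0.013,-0.048,0.008,0,-1,0.013,-0.048,0.008,0,-1,0.013,-0.048,0.008,0,-1,0.013,-0.048,0.008,0,-1,0.013,-0.048,0.008,0,-1,0.013,-0.048,0.008,0,-1,0.013,-0.048,0.008,0,-1,0.013,-0.048,0.008,0])

```text
time: 8.48
position: [0.5499, 0.0932, 0.0091]
tool_rot: [0.561, 0.431, 0.561, -0.431]
force: [-0.1, 1.6, 1.3]
grip_width: 0.085
```

```bash
python3 st.py i
```

```text
t 8.48 cradle xy -0.1037 -0.0019 pos [0.5499 0.0932 0.0091] yaw 14.96 tilt [ 0.  0. -1.] F [-0.1  1.6  1.3] q [ 0.38  0.75 -0.78  1.91  0.73  0.8  -0.55]
```

View pics/side_i.png

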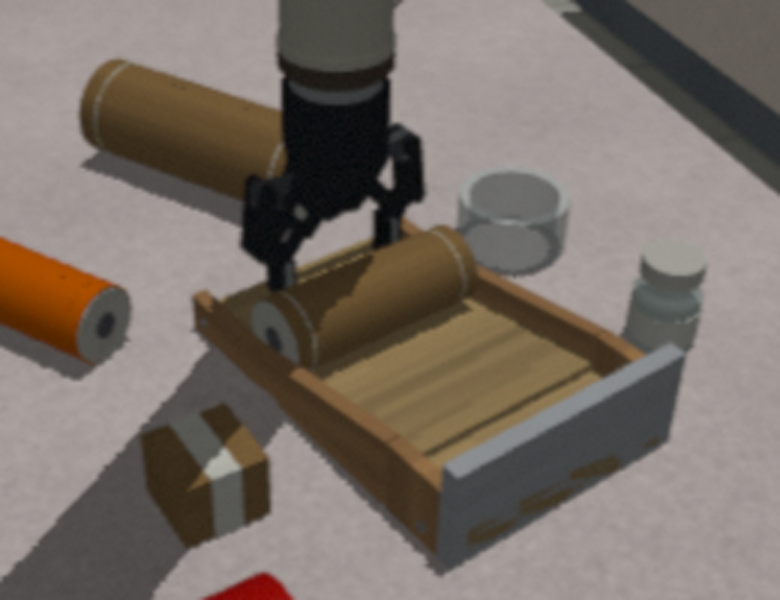

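View pics/top_i.png

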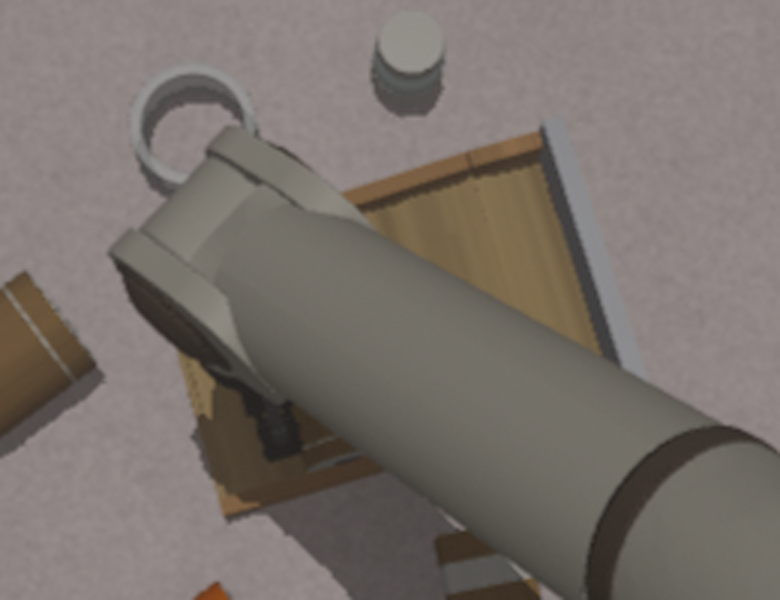

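The tube is square on the ramp, with the near cap at side crop (275,335) and the fingers behind it. I'll carry on.

Call:
play_rows(rows=[-1,0.013,-0.048,0.008,0,-1,0.013,-0.048,0.008,0,-1,0.013,-0.048,0.008,0,-1,0.013,-0.048,0.008,0,-1,0.013,-0.048,0.008,0,-1,0.013,-0.048,0.008,0,-1,0.013,-0.048,0.008,0,-1,0.013,-0.048,0.008,0,-1,0.013,-0.048,0.008,0,-1,0.013,-0.048,0.008,0,-1,0.013,-0.048,0.008,0,-1,0.013,-0.048,0.008,0,-1,0.013,-0.048,0.008,0,-1,0.013,-0.048,0.008,0,-1,0.013,-0.048,0.008,0,-1,0.013,-0.048,0.008,0,-1,0.013,-0.048,0.008,0,-1,0.013,-0.048,0.008,0,-1,0.013,-0.048,0.008,0,-1,0.013,-0.048,0.008,0])

```text
time: 10.25
position: [0.5603, 0.0547, 0.0155]
tool_rot: [0.561, 0.431, 0.561, -0.431]
force: [0.1, 0.8, 0.0]
grip_width: 0.0852
```

```bash
python3 st.py j
```

```text
t 10.25 cradle xy -0.0639 -0.0021 pos [0.5603 0.0547 0.0155] yaw 14.96 tilt [-0. -0. -1.] F [0.1 0.8 0. ] q [ 0.45  0.75 -0.79  1.89  0.72  0.81 -0.47]
```

View pics/side_j.png

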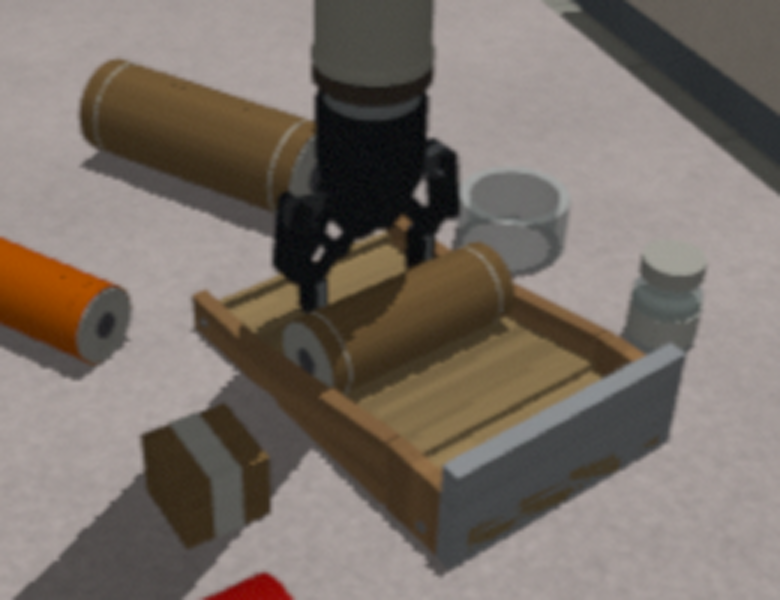

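Still square and still behind it: near cap at (308,358), center about 23 mm before mid-ramp.

Call:
play_rows(rows=[-1,0.013,-0.048,0.008,0,-1,0.013,-0.048,0.008,0,-1,0.013,-0.048,0.008,0,-1,0.013,-0.048,0.008,0,-1,0.013,-0.048,0.008,0,-1,0.013,-0.048,0.008,0,-1,0.013,-0.048,0.008,0,-1,0.013,-0.048,0.008,0,-1,0.013,-0.048,0.008,0,-1,0.013,-0.048,0.008,0,-1,0.013,-0.048,0.008,0,-1,0.013,-0.048,0.008,0,-1,0.013,-0.048,0.008,0,-1,0.013,-0.048,0.008,0,-1,0.013,-0.048,0.008,0,-1,0.013,-0.048,0.008,0,-1,0.013,-0.048,0.008,0,-1,0.013,-0.048,0.008,0,-1,0.013,-0.048,0.008,0,-1,0.013,-0.048,0.008,0])

```text
time: 12.02
position: [0.5707, 0.0163, 0.0219]
tool_rot: [0.561, 0.431, 0.561, -0.431]
force: [0.0, 0.2, 1.4]
grip_width: 0.0856
```

```bash
python3 st.py
```

```text
t 12.02 cradle xy -0.0241 -0.0023 pos [0.5707 0.0163 0.0219] yaw 14.96 tilt [ 0.  0. -1.] F [0.  0.2 1.4] q [ 0.52  0.75 -0.79  1.87  0.71  0.83 -0.39]
```

Call:
play_rows(rows=[-1,0.013,-0.048,0.008,0,-1,0.013,-0.048,0.008,0,-1,0.013,-0.048,0.008,0,-1,0.013,-0.048,0.008,0,-1,0.013,-0.048,0.008,0,-1,0.013,-0.048,0.008,0,-1,0.013,-0.048,0.008,0,-1,0.013,-0.048,0.008,0,-1,0.013,-0.048,0.008,0,-1,0.013,-0.048,0.008,0,-1,0.013,-0.048,0.008,0,-1,0.013,-0.048,0.008,0,-1,0.013,-0.048,0.008,0,-1,0.013,-0.048,0.008,0,-1,0.013,-0.048,0.008,0,-1,0.013,-0.048,0.008,0,-1,0.013,-0.048,0.008,0,-1,0.013,-0.048,0.008,0,-1,0.013,-0.048,0.008,0,-1,0.013,-0.048,0.008,0])

```text
time: 13.68
position: [0.5811, -0.0221, 0.0283]
tool_rot: [0.561, 0.431, 0.561, -0.431]
force: [0.7, 1.4, 0.7]
grip_width: 0.0854
```

```bash
python3 st.py k
```

```text
t 13.68 cradle xy 0.0157 -0.0025 pos [ 0.5811 -0.0221  0.0283] yaw 14.96 tilt [-0.  0. -1.] F [0.7 1.4 0.7] q [ 0.58  0.75 -0.8   1.84  0.7   0.86 -0.31]
```

View pics/side_k.png

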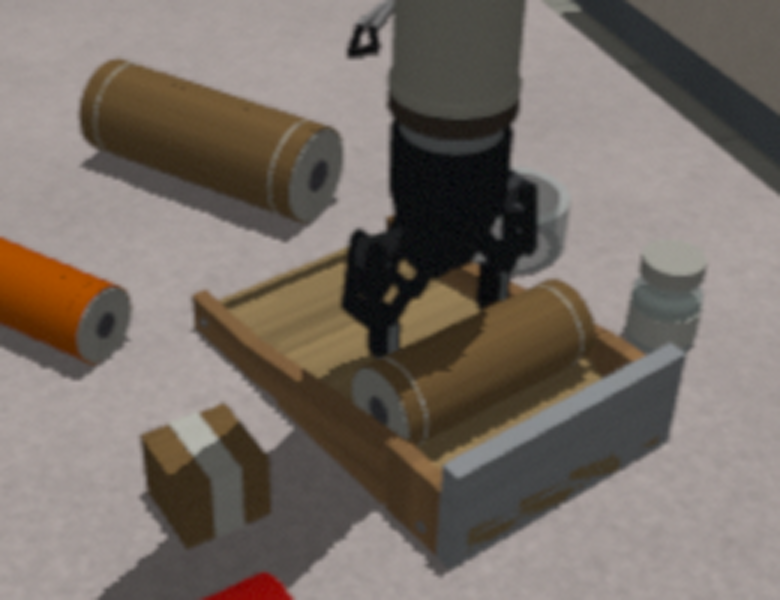

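Call:
play_rows(rows=[-1,0.013,-0.048,0.008,0,-1,0.013,-0.048,0.008,0,-1,0.013,-0.048,0.008,0,-1,0.013,-0.048,0.008,0,-1,0.013,-0.048,0.008,0,-1,0.013,-0.048,0.008,0,-1,0.013,-0.048,0.008,0,-1,0.013,-0.048,0.008,0,-1,0.013,-0.048,0.008,0,-1,0.008,-0.029,0,0,-1,0.008,-0.029,0,0,-1,0.008,-0.029,0,0,-1,0.008,-0.029,0,0,-1,0.008,-0.029,0,0,-1,0.008,-0.029,0,0,-1,0.008,-0.029,0,0,-1,0.008,-0.029,0,0,-1,0.008,-0.029,0,0,-1,0.008,-0.029,0,0,-1,0.008,-0.029,0,0])

```text
time: 15.45
position: [0.5893, -0.0521, 0.0312]
tool_rot: [0.561, 0.431, 0.561, -0.431]
force: [-0.2, -0.0, 0.6]
grip_width: 0.0858
```

```bash
python3 st.py l
```

```text
t 15.45 cradle xy 0.0468 -0.0025 pos [ 0.5893 -0.0521  0.0312] yaw 14.95 tilt [ 0. -0. -1.] F [-0.2 -0.   0.6] q [ 0.63  0.76 -0.8   1.81  0.7   0.87 -0.25]
```

View pics/side_l.png

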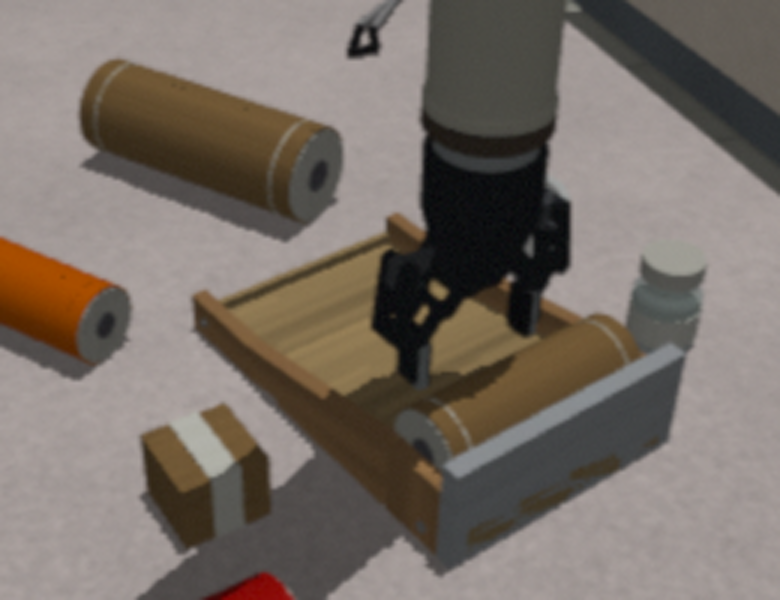

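View pics/top_l.png

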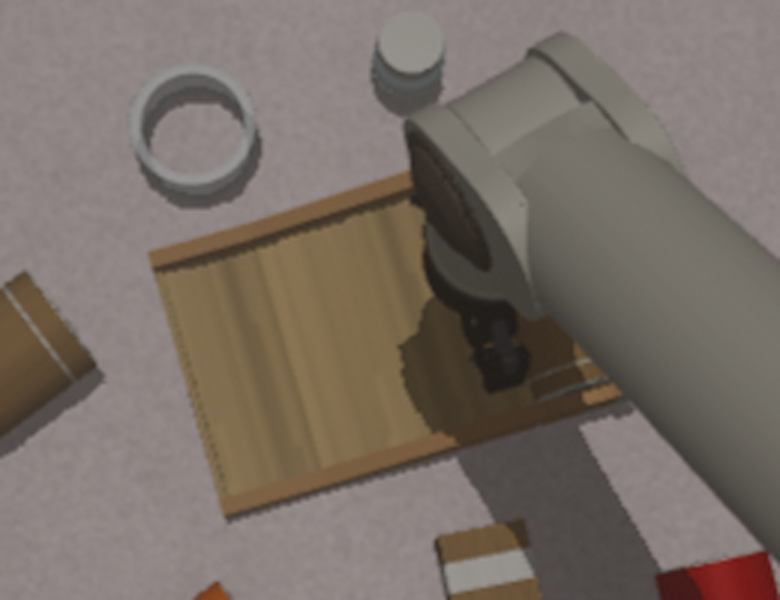

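The tube has dropped into the pocket, with its cap now down at crop (425,440) against the stop and a gap to the fingers. I'll back off and rise clear.

Call:
play_rows(rows=[-1,-0.06,0.24,0,0,-1,-0.13,0.48,0,0,-1,-0.13,0.48,0.1,0,-1,0,0,0.4,0,-1,0,0,0.6,0,-1,0,0,0.6,0,-1,0,0,0.6,0,-1,0,0,0.6,0,-1,0,0.6,0.4,0,-1,0,0.8,0,0,-1,0,0.8,0,0,-1,0,0.8,0,0,-1,0,0.8,0,0,-1,0,0.8,0,0,-1,0,0.8,0,0,-1,0,0.4,0,0,-1,0,0,0,0,-1,0,0,0,0])

```text
time: 17.05
position: [0.5756, 0.2299, 0.1637]
tool_rot: [0.562, 0.43, 0.562, -0.43]
force: [1.0, -0.1, 0.1]
grip_width: 0.0853
```

```bash
python3 st.py m
```

```text
t 17.05 cradle xy -0.2287 0.0592 pos [0.5756 0.2299 0.1637] yaw 15.16 tilt [ 0.  0. -1.] F [ 1.  -0.1  0.1] q [ 0.22  0.65 -0.92  1.67  0.56  1.11 -0.59]
```

View pics/side_m.png

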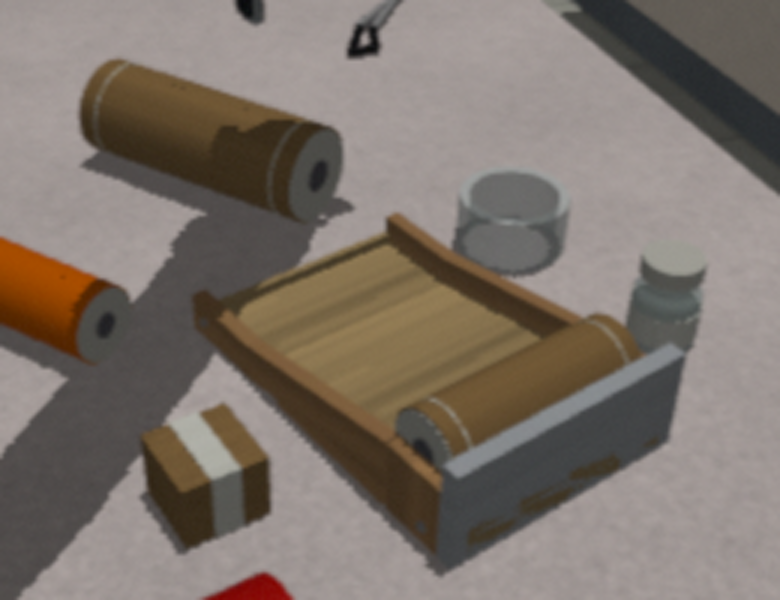

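View pics/top_m.png

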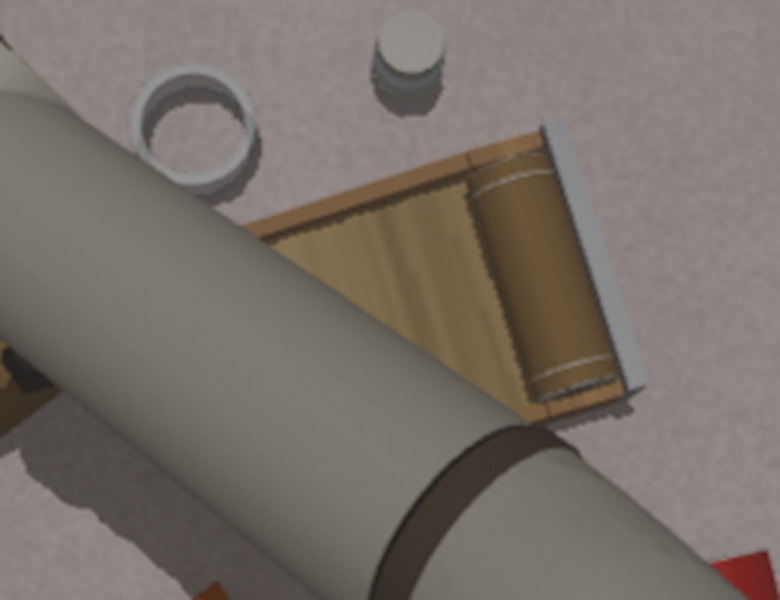

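The tube lies square in the pocket along the stop plate, top crop (470–615, 155–400). The jar, tape and carton appear unmoved. I'll check that numerically.

```bash
python3 - <<'E'
from h import *
import cv2
t=pickle.load(open("top_m.pkl","rb"));s=pickle.load(open("side_m.pkl","rb"));s0=pickle.load(open("side.pkl","rb"))
O=np.array([.5793,-.0063]);a=np.radians(-74.6);up=np.array([np.cos(a),np.sin(a)]);w=np.array([-up[1],up[0]])
for u,v in((472,190),(530,398),(550,158),(613,378)):
    d=onz(t,u/3+220,v/3+120,.058)[:2]-O; print((d@up).round(4),(d@w).round(4))
c,d=ray(s,425/3+200,437/3+140); k=((O-c[:2])@w-.08)/(d[:2]@w);P=c+k*d
print("cap-ish centre x,z",((P[:2]-O)@up).round(4),P[2].round(4))
for n,(y0,y1,x0,x1) in dict(jar=(218,255,408,438),tape=(195,232,350,392),carton=(274,324,246,292)).items():
    print(n,np.abs(s["color"][y0:y1,x0:x1].astype(int)-s0["color"][y0:y1,x0:x1]).mean().round(2))
E
```

```text
0.0733 0.0687
0.0675 -0.0816
0.1321 0.075
0.126 -0.0847
cap-ish centre x,z 0.0943 0.0621
jar 8.48
tape 8.13
carton 10.04
```

```bash
python3 -c "
from cell import arm
print(arm.finish_job(), arm.observe()['time'])"
```

```text
the job is handed in; nothing more can be done
the job is handed in; nothing more can be done
```

The small brown tube is now in the pocket at the top of the cradle, and I handed the job in at about 17 s. I pushed it up the ramp from behind with the open fingers at roughly 24 mm/s, slowing to about 14 mm/s over the crest. Then I backed off and rose clear.

**Final position:** in the last top view the tube's centre measures about x = +99.7 mm in the cradle, against a seat of +99 mm. It lies along the stop plate. A rougher check from the side view put the end-cap centre at x = 94 mm and z = 62 mm, against 99 and 58.

**Pushing:** in the pictures taken along the ramp the tube stayed square with the fingers behind it. The forces read stayed under about 2 N.

**Bystanders:** the jar, tape and carton appear in the same places in the pictures. The numeric before/after comparison was inconclusive: mean differences of 8–10 grey levels, and I had no reference patch to judge image noise.

**What disagreed:** the pictures showed the open fingertips about 25 mm above the reported TCP, while the text puts them 14 mm ahead of it. The fingers crossed the 16 mm ledge without contact with the TCP at 9 mm, which supports the pictures, so I set the push height from them.

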